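# Clamp the plastic test plaque: strap over, cam lever down

### The arm

A 6-joint arm with a two-finger parallel gripper is mounted at the origin on the work surface. World frame = base frame: x ahead of the robot, y to its left, z up, the work surface at z = 0. Lengths are in m, angles in rad, forces in N, time in s.
With the tool pointing down it reaches from about 0.275 to 1 m from the base axis. Payload 8.4 kg.
Tool frame: the origin (TCP) lies at the very end of the fingers, on their centre line; the grasp point (between the pads) lies 19 mm behind it; z points along the fingers, y is the line along which they close (so a half turn about z gives the same grasp; the last joint's range is limited). The gripper opens to 85 mm and grips with 20 to 120 N. Pads are 22 mm wide; open, the fingers measure 114 mm over their backs; the gripper's body (76 mm by 85 mm) begins 54 mm behind the grasp point. The pads swing forward as they close: fully open they stand 13 mm farther back than shut.
Start: joints at [-1.153, 0.353, 1.633, -0, 1.155, -0.002], TCP at [0.255, -0.571, 0.231] pointing down, gripper open.
Joint ranges: [-2.63, 2.63], [-0.92, 2.1], [0.06, 2.66], [-1.3, 4.44], [0, 2.69], [-3.02, 3.02]. Speed limits (rad/s): [2.22, 2.22, 2.79, 3.14, 3.14, 3.14].

### API

Orientations are given as a rotation vector (axis times angle).
In Python, from workcell import r gives the robot as it stands.
- The arm moves only by the tool jog_arm, never from a script. Its argument "increments" is a list that holds one entry, the list of rows, each a list of 7 numbers: the shift along the world's x, y, z in units of 25 mm (1.0 is 25 mm), then the turn, a rotation vector about the world's x, y, z in units of 5 degrees (1.0 is 5 degrees), then the opening, from -1 (shut) to 1 (fully open), so that 0 is half open. A call has 1 to 12 rows; each row is the pose to reach, as a shift and turn from the pose commanded when the call began; what a row does not reach only later rows make up. A row lasts 1/12 s, in which the tool goes at most 41.7 mm and 7.16 degrees, less where a joint would pass 70% of its speed; a pose out of reach is approached as far as the arm can. A call with a gripper value outside its range is refused whole. The fingers move at their own pace and stop on an object; the grip force is fixed at half the most. Time passes only in rows, so rows that repeat a pose let the fingers close. It gives the time, the measured TCP pose, the force, the opening and the grip force at its end, in the units of the state.
- r.get_state(): the state, without advancing time (a new reading comes with each control period).
- r.read_camera(name): name is "scene" or "top" or "wrist"; returns a dict with "frame" (420x560x3 uint8, red, green, blue), "range_z" (420x560 float32, m along the optical axis (not along the pixel's ray), 0 where there is no reading), "camera_matrix" (3x3 intrinsics, pixels), "origin" and "orientation" of the camera in the world. Camera axes: x right, y down, z forward; pixel columns grow to the right and rows downward; lengths in m; the calibration is good to about 2 mm. A picture is of the moment at which its call begins.
- r.hand_in(): hands the job in; it is judged then, once.
The state is a dict: "clock": time; "q": joint angles; "dq": joint speeds; "joint_efforts": joint torques, N m; "tool_pos": TCP position; "tcp_rot": TCP orientation; "wrist_force": force on the tool from outside, world axes, zero at the start; "ft_torque": the same for the moment, N m; "finger_gap": finger opening in m; "gripper_force": force on a finger pad.
Only numpy, scipy, OpenCV 4.12 (cv2) and the standard library are available. Lean on these libraries where they do the work, as an engineer would, in place of code of your own. Each camera call takes 0.05 s, during which the arm holds its last target. There are 200 camera calls.

### The job

Clamp the white plastic test plaque in the sample clamp: first push the steel strap over with a finger until it rests against its stop across the plaque, and only then push the cam lever all the way down so that it lies level along the strap. Leave the plaque where it lies on its bed, and do not disturb the pot, roll, stamp and cutter standing around.

Things in the scene. Friction and masses are not known exactly. Their poses are not given: they have to be found in the camera images.
- fixture: Sample clamp fixed to the table, aluminium base plate 150 x 280 x 10 mm (x, y, z). Origin: centre of its underside, at table height, z up. Mm in its frame: strap pivot post (0, -100); rubber bed 130 x 110 at (0, -20), top 14 mm up; rest for the strap's end, x -5 to 31, y 70 to 100, 39 high, with the stop on it, x 15 to 29, 56 high, behind the closed strap (on its +x side).
- strap_pivot (a point): The strap's vertical swing axis, at mid height of the strap: (0, -100, 46) mm in the fixture frame.
- strap_end (a point): Middle of the strap's free end, 185 mm from the swing axis, 46 mm above the table. The strap is a flat steel bar 28 mm wide, underside 40 and top 52 mm above the table, with a bolt on the pivot (top 66 mm). Its open-side (-x when closed) face is free from 100 to 185 mm from the axis, with only the plaque and base plate below it.
- strap (a joint): Swing angle of the strap about its upright pivot, rad. 0: fully over, along the fixture's +y, against the stop. Positive: open to the fixture's -x side (counter-clockwise from above), limit 1.5. Starts at 0.6 to 1.0. Stiff hinge (0.25 N m, 1.7 N at 150 mm); stays where it is left.
- lever_pivot (a point): The cam lever's level hinge axis, across the strap, on the strap's centre line 80 mm from the swing axis and 70 mm above the table, between two cheeks (34 mm apart outside, 30 mm long, top 82 mm) fixed on the strap. It swings along with the strap. With the strap closed it lies at (0, -20, 70) mm in the fixture frame and the hinge is along x.
- lever_tip (a point): Middle of the cam lever's free end, 100 mm from the lever's hinge axis. The lever is a straight steel bar 16 mm wide and 10 mm thick; its last 36 mm are a black grip 30 mm wide and 13 mm thick.
- lever (a joint): Angle of the cam lever, rad. 0: leaning 0.30 rad from upright towards the strap's swing axis; 0.30: upright; it swings towards the strap's free end, to its limit 1.87: level, along the strap, centreline 70 mm above the table, tip 180 mm from the swing axis. Starts at 0 to 0.25. Stiff hinge (0.25 N m, 3 to 6 N at the grip); stays where it is left. Its cam drives the foot down.
- foot: The round rubber foot under the strap, 26 mm across and 8 mm high, 80 mm from the strap's swing axis; origin at the centre of its underside, about 21 mm above the table with the lever up, 3 mm above the plaque. Sprung; it presses the plaque with several newtons when the lever is down.
- plaque: White plastic test plaque 110 x 90 x 4 mm, about 50 g, loose on the rubber bed of the clamp, top 18 mm above the table. Origin: centre of its underside.
- pot: Bystander: white pen pot, 72 mm across, 75 mm high, with pens up to 125 mm high; origin at the centre of its underside.
- roll: Bystander: small standing roll of white film on a cardboard core, 60 mm across, 100 mm high; origin at the centre of its underside.
- stamp: Bystander: hand stamp, grey foot 50 x 35 mm with a black ball grip, 82 mm high; origin at the centre of its underside.
- cutter: Bystander: red cutter knife lying flat, 140 x 30 x 14 mm (blade 32 mm more), along its y; origin at the centre of its underside.
There are look-alikes about, which are no part of the job. Of the things shaped like the plaque, the white one is meant.

How it is judged:
On the way, in this order (a step that is already met when the one before it is completed fails the run):
1. the strap is fully over, against its stop (within 0.06 rad), the lever still up (value of joint strap below 0.06 rad and value of joint lever below 0.8 rad), for 0.2 s.
2. the cam lever is fully down (within 0.12 rad) (value of joint lever above 1.75 rad and value of joint strap below 0.06 rad), for 0.2 s.
At the end, for the whole second after the job is handed in: The strap is over against its stop (within 0.06 rad), the lever down (within 0.12 rad of its limit), the foot pressing the plaque with over 2 N, the plaque within 10 mm of where it lay and each bystander within 20 mm (all of step 2 and contact force between foot and plaque above 2 N and distance of plaque from where it was at the start of the episode below 0.01 m and distance of each of pot, roll, stamp, cutter from where it was at the start of the episode below 0.02 m); the robot touches nothing.
It fails at once if the lever is pushed down (beyond 0.8 rad) while the strap is not fully over (more than 0.1 rad open) (value of joint lever above 0.8 rad and value of joint strap above 0.1 rad).
It fails at once if the plaque is lifted or shifted by more than 10 mm (distance of plaque from where it was at the start of the episode above 0.01 m).
It fails at once if the pot, roll, stamp or cutter is lifted or pushed more than 20 mm out of place (distance of any of pot, roll, stamp, cutter from where it was at the start of the episode above 0.02 m).
It also fails if it takes over 53 s, if anything falls off the work surface, if the arm or the gripper's body presses on something with over 40 N, if the wrist force passes 120 N, or if a joint passes its speed limit or range.

## Working session

There is one attempt and no reset: what is moved stays moved. The work goes in short steps, Python scripts to look and compute and a tool call to move; the robot and the scene stay as the last step left them, time stands still between calls to the robot, and variables do not carry over. Pictures are saved under pics/ and viewed, at most 10 in all, crops included, and the job is handed in when it is done.

Besides the shell and the picture viewer there is one more tool, called after "Call:" as a command line: name --argument value ..., lists and objects as JSON in quotes. jog_arm: Moves the arm, as the interface text tells. Its arguments: {"type":"object","properties":{"increments":{"type":"array","items":{"type":"array","items":{"type":"array","items":{"type":"number"}}}}},"required":["increments"]}

```bash
mkdir -p pics; cat > h.py <<'E'
import numpy as np, cv2
from workcell import r
from scipy.spatial.transform import Rotation as R
def cam(n):
    c=r.read_camera(n); o=c["orientation"]; o=np.array(o,float)
    Rm=o if o.shape==(3,3) else (R.from_rotvec(o).as_matrix() if o.size==3 else R.from_quat(o).as_matrix())
    c["R"]=Rm; c["o"]=np.array(c["origin"]); return c
def cloud(c):
    K=c["camera_matrix"]; z=c["range_z"]; v,u=np.indices(z.shape)
    p=np.stack([(u-K[0,2])/K[0,0]*z,(v-K[1,2])/K[1,1]*z,z],-1)
    return p@c["R"].T+c["o"]
def save(c,n): cv2.imwrite("pics/"+n,c["frame"][:,:,::-1])
E
python3 - <<'E'
from h import *
for n in("scene","top"):
    c=cam(n); save(c,n+"0.png"); np.savez(n+"0.npz",f=c["frame"],P=cloud(c),z=c["range_z"])
    print(n,c["o"],c["orientation"],c["camera_matrix"][0])
print(r.get_state())
E
```

```text
scene [1.1528194  0.42957835 0.64914398] [-1.08624611 -2.26757438  1.1654807 ] [390.88075416   0.         282.77801156]
top [ 0.4218022  -0.03104671  1.2515701 ] [-2.13938131  2.1423988  -0.15199698] [500.92532827   0.         267.09391988]
{'clock': 0.1, 'q': array([-1.15341992e+00,  3.53620227e-01,  1.63405583e+00,  1.53945868e-05,
        1.15521318e+00, -2.39503926e-03]), 'dq': array([ 0.00070563, -0.0008064 , -0.00214276,  0.00040767,  0.00010779,
       -0.00070498]), 'joint_efforts': array([ 6.23506367e-04, -6.06359053e+01, -3.42819285e+01,  2.41806617e-05,
        3.98394870e-03,  2.02529100e-05]), 'tool_pos': array([ 0.25455188, -0.57034047,  0.23061262]), 'tcp_rot': array([-3.07140780e+00, -6.54270444e-01,  3.97759329e-04]), 'wrist_force': array([-0.18277385,  0.81541091,  0.03684977]), 'ft_torque': array([ 0.066944  , -0.00482849, -0.00232958]), 'gripper_force': 0.0, 'finger_gap': 0.08553520177471216}
```

View pics/top0.png

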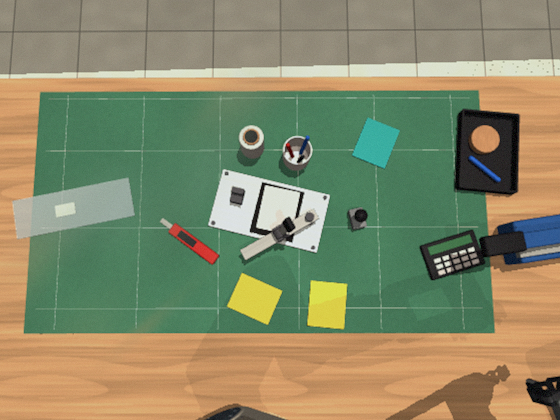

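View pics/scene0.png

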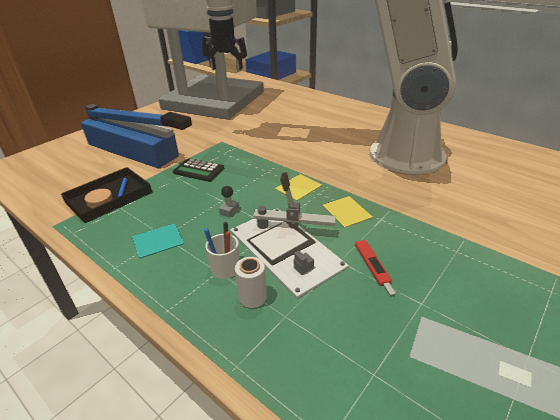

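The top view shows the clamp base around pixels (210–328, 170–250). The strap pivot is at about (310, 216), the rest at (237, 195) and the strap's free end at (245, 255), open towards the robot. The cutter is at (190, 240), the pot at (297, 153), the roll at (251, 138) and the stamp at (358, 217). Next I'll measure them.

```bash
cat > m.py <<'E'
from h import *
def ray(c,uv,z):
    K=c["camera_matrix"]; d=np.array([(uv[0]-K[0,2])/K[0,0],(uv[1]-K[1,2])/K[1,1],1])@c["R"].T
    return c["o"]+d*(z-c["o"][2])/d[2]
def fit(p,tag):
    b=cv2.minAreaRect(p.astype(np.float32)); print(tag,len(p),"c",np.round(b[0],1),"size",np.round(b[1],1),"ang",round(b[2],1)); return b
def look(c):
    P=cloud(c); f=c["frame"].astype(int); x,y,z=P[...,0],P[...,1],P[...,2]
    hsv=cv2.cvtColor(c["frame"],cv2.COLOR_RGB2HSV)
    m=((hsv[...,1]<60)&(hsv[...,2]>150)).astype(np.uint8); m[:165]=0;m[265:]=0;m[:,:200]=0;m[:,335:]=0
    cs,_=cv2.findContours(m,cv2.RETR_EXTERNAL,cv2.CHAIN_APPROX_NONE)
    k=max(cs,key=cv2.contourArea)[:,0]
    return P,hsv,k
E
python3 - <<'E'
from m import *
c=cam("top"); P,hsv,k=look(c)
fit(np.array([ray(c,q,.01)[:2] for q in k])*1e3,"plate")
reg=np.zeros(P.shape[:2],bool); reg[165:270,200:335]=1
z=P[...,2]
for lo,hi,t in((.046,.0565,"strap52"),(.06,.2,"lever/bolt"),(.007,.0125,"plate10"),(.034,.044,"rest39")):
    m=(reg&(z>lo)&(z<hi)).astype(np.uint8)
    n,l,s,_=cv2.connectedComponentsWithStats(m)
    for i in range(1,n):
        if s[i,4]>20:
            p=P[l==i]; b=fit(p[:,:2]*1e3,t); print("   mean",np.round(p.mean(0)*1e3,1),"top",np.round(p[p[:,2].argmax()]*1e3,1))
# bystanders
for t,(a,b,e,d) in dict(pot=(130,175,280,316),roll=(120,162,236,268),stamp=(203,235,345,372),cutter=(215,268,155,222)).items():
    q=P[a:b,e:d].reshape(-1,3); q=q[q[:,2]>.008]; print(t,np.round(q.min(0)*1e3),np.round(q.max(0)*1e3))
E
```

```text
plate 696 c [585.4 -19.6] size [280.7 208.4] ang 75.9
strap52 57 c [656.   49.3] size [30.6 13.9] ang 78.4
   mean [655.7  48.6  54. ] top [657.4  33.4  56.5]
strap52 250 c [ 578.8 -104.2] size [28.1 86.9] ang 29.8
   mean [ 579.8 -109.6   51.3] top [559.4 -96.8  56.4]
strap52 423 c [521.4  -3. ] size [28.2 89.6] ang 29.6
   mean [520.9  -2.7  51.5] top [533.1 -22.4  56.5]
lever/bolt 63 c [ 589.9 -125.4] size [19.2 19.4] ang 87.5
   mean [ 590.1 -124.8   65.1] top [ 591.5 -120.3   69. ]
lever/bolt 329 c [553.8 -59.8] size [39.5 44.2] ang 32.2
   mean [552.9 -60.8 116.2] top [565.9 -69.  171.7]
plate10 2850 c [614.3 -27.8] size [280.3 151.4] ang 76.4
   mean [617.5 -16.2   9.8] top [612.6  65.5  12.5]
plate10 31 c [499.4 109.1] size [20.1 19.2] ang 51.7
   mean [499.3 109.6  11.2] top [495.3 111.3  12.5]
rest39 103 c [640.   53.4] size [30.1 22.1] ang 78.7
   mean [640.5  52.8  38.5] top [650.1  48.7  43.4]
pot [ 422. -132.    8.] [ 787.  -31. 1252.]
roll [422. -31.   9.] [ 809.   44. 1252.]
stamp [ 422. -267.    8.] [ 618.  -31. 1252.]
cutter [422. -31.   8.] [ 601.  251. 1252.]
```

The plate measures 280×150 mm, centred at (614, −28) mm, with its +y axis at 76.4°. That puts the pivot at (590.8, −125), and the bolt at (590, −125) agrees. The strap lies at 119.6°, so it is 0.75 rad open. The lever tip is near z = 170 mm, so it is up. I'll close the fingers, turn them and move to the strap's open side.

Call:
jog_arm --increments '[[[0.8,2,0,0,0,1,-1],[1.6,4,0,0,0,2,-1],[2.4,6,0,0,0,3,-1],[3.2,8,0,0,0,4,-1],[4,10,0,0,0,5,-1],[4.7,12,0,0,0,6,-1],[5.5,14,0,0,0,7,-1],[6.3,16,0,0,0,8,-1],[7.1,18,0,0,0,9,-1],[7.9,20,0,0,0,10,-1],[8.6,22,0,0,0,10.5,-1],[8.8,22.3,0,0,0,10.5,-1]]]'

```text
clock: 1.15
tool_pos: [0.438, -0.1035, 0.2314]
tcp_rot: [2.463, 1.949, 0.0]
wrist_force: [0.9, -0.0, 0.0]
finger_gap: 0.0003
gripper_force: 0.0
```

Call:
jog_arm --increments '[[[0,0,0,0,0,0,-1],[0,0,0,0,0,0,-1],[0,0,0,0,0,0,-1]]]'

```text
clock: 1.4
tool_pos: [0.4378, -0.1055, 0.2311]
tcp_rot: [-2.465, -1.948, 0.001]
wrist_force: [0.6, 0.1, 0.1]
finger_gap: 0.0001
gripper_force: 0.0
```

Call:
jog_arm --increments '[[[0.5,1.4,0,0,0,0,-1],[1,2.8,0,0,0,0,-1],[1.3,4,0,0,0,0,-1],[1.3,4,-1.3,0,0,0,-1],[1.3,4,-2.6,0,0,0,-1],[1.3,4,-3.9,0,0,0,-1],[1.3,4,-5,0,0,0,-1],[1.3,4,-6,0,0,0,-1],[1.3,4,-7,0,0,0,-1],[1.3,4,-7.6,0,0,0,-1],[1.3,4,-7.9,0,0,0,-1],[1.3,4,-7.9,0,0,0,-1]]]'

```text
clock: 2.4
tool_pos: [0.4693, -0.007, 0.0324]
tcp_rot: [-2.467, -1.942, 0.004]
wrist_force: [-0.6, 0.1, 0.9]
finger_gap: 0.0002
gripper_force: 0.0
```

```bash
python3 - <<'E'
from h import *
c=cam("top"); f=c["frame"][120:290,150:390]; cv2.imwrite("pics/t1.png",cv2.resize(f,None,fx=3,fy=3)[:,:,::-1]); print(r.get_state()["tool_pos"])
E
```

```text
[ 0.47007522 -0.00672642  0.0334677 ]
```

View pics/t1.png

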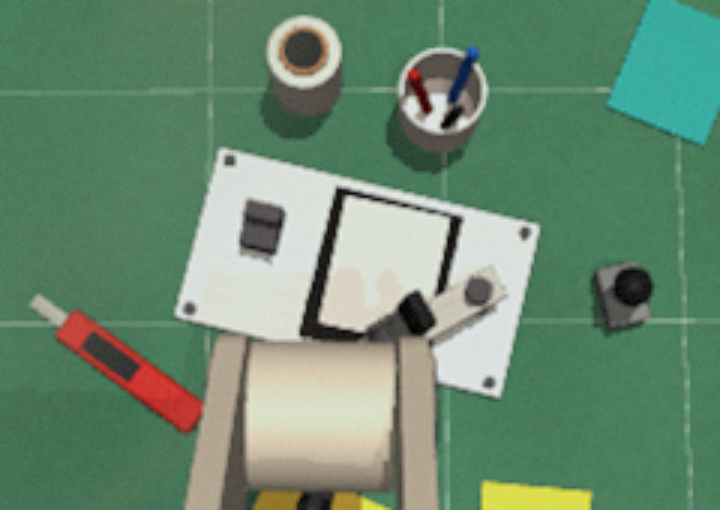

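The shut fingers are beside the strap's free end (wrist at about (320, 410) in the crop). The lever at (415, 310), the cutter at (130, 370) and the other bystanders are clear. I'll push the strap round on its arc.

Call:
jog_arm --increments '[[[0.3,0.1,0,0,0,0,-1],[0.6,0.2,0,0,0,0,-1],[0.9,0.3,0,0,0,0,-1],[1.2,0.4,0,0,0,0,-1],[1.5,0.5,0,0,0,0,-1],[1.8,0.65,0,0,0,0,-1],[2.1,0.8,0,0,0,0,-1],[2.4,0.9,0,0,0,0,-1],[2.7,1,0,0,0,0,-1],[3,1.05,0,0,0,0,-1],[3.3,1.1,0,0,0,0,-1],[3.6,1.2,0,0,0,0,-1]]]'

```text
clock: 3.45
tool_pos: [0.5611, 0.0245, 0.0337]
tcp_rot: [-2.466, -1.946, 0.0]
wrist_force: [-2.6, -2.2, 0.2]
finger_gap: -0.0004
gripper_force: 0.9
```

Call:
jog_arm --increments '[[[0.2,0.05,0,0,0,0,-1],[0.4,0.1,0,0,0,0,-1],[0.6,0.1,0,0,0,0,-1],[0.8,0.1,0,0,0,0,-1],[1,0.15,0,0,0,0,-1],[1.1,0.15,0,0,0,0,-1],[1.2,0.15,0,0,0,0,-1],[1.2,0.15,0,0,0,0,-1]]]'

```text
clock: 4.12
tool_pos: [0.5911, 0.0282, 0.0338]
tcp_rot: [2.466, 1.946, 0.001]
wrist_force: [0.0, 0.2, -0.1]
finger_gap: 0.0
gripper_force: 0.0
```

Call:
jog_arm --increments '[[[0.1,0,0,0,0,0,-1],[0.2,0,0,0,0,0,-1],[0.3,0,0,0,0,0,-1],[0.3,0,0,0,0,0,-1]]]'

```text
clock: 4.45
tool_pos: [0.5979, 0.0282, 0.0337]
tcp_rot: [-2.466, -1.946, 0.001]
wrist_force: [-2.3, -1.2, 1.2]
finger_gap: -0.0002
gripper_force: 1.1
```

Call:
jog_arm --increments '[[[0.05,0,0,0,0,0,-1],[0.1,0,0,0,0,0,-1],[0.15,0,0,0,0,0,-1],[0.15,0,0,0,0,0,-1]]]'

```text
clock: 4.78
tool_pos: [0.5981, 0.0282, 0.0335]
tcp_rot: [-2.463, -1.943, 0.009]
wrist_force: [-13.5, 0.4, 12.0]
finger_gap: -0.0003
gripper_force: 7.2
```

It's at the stop: the force rises to 13 N at x = 598 mm, as predicted. Now I'll back off, raise the fingers and look again.

Call:
jog_arm --increments '[[[-1.2,0,0,0,0,0,-1],[-2.4,0,0,0,0,0,-1],[-2.8,0,1.4,0,0,0,-1],[-2.8,0,2.9,0,0,0,-1],[-2.8,0,4.4,0,0,0,-1],[-2.8,0,5.9,0,0,0,-1],[-2.8,0,7.4,0,0,0,-1],[-2.8,-1.2,8.6,0,0,0,-1],[-2.8,-2.7,8.8,0,0,0,-1],[-2.8,-4.1,8.8,0,0,0,-1],[-2.8,-5.3,8.8,0,0,0,-1],[-2.8,-5.3,8.8,0,0,0,-1]]]'

```text
clock: 5.78
tool_pos: [0.5325, -0.1087, 0.2547]
tcp_rot: [2.466, 1.941, 0.001]
wrist_force: [-0.3, 0.2, 0.2]
finger_gap: 0.0
gripper_force: 0.0
```

```bash
python3 - <<'E'
from m import *
c=cam("scene"); f=c["frame"][130:330,150:420]; cv2.imwrite("pics/s2.png",cv2.resize(f,None,fx=2.9,fy=2.9)[:,:,::-1])
P=cloud(c); z=P[...,2]; piv=np.array([590.8,-125])
yf=np.array([.235,.972]); xf=np.array([.972,-.235])
q=P.reshape(-1,3)*1e3; d=q[:,:2]-piv; a,b=d@yf,d@xf
m=(abs(q[:,2]-52)<3)&(a>105)&(a<183)&(abs(b)<60); fit(np.c_[b,a][m],"strap x,y in fixture from pivot")
m=(q[:,2]>90)&(q[:,2]<178)&(a>30)&(a<110)&(abs(b)<22)
for h in range(95,175,10):
    k=m&(abs(q[:,2]-h)<5)
    if k.sum(): print(h,k.sum(),np.round([a[k].min(),a[k].max(),b[k].min(),b[k].max()]))
print(r.get_state()["tool_pos"])
E
```

```text
strap x,y in fixture from pivot 285 c [  4.6 144. ] size [78.1 42.2] ang 86.0
95 31 [74. 83. -9.  6.]
105 30 [69. 81. -9.  6.]
115 29 [ 67.  78. -11.   5.]
125 28 [65. 76. -9.  6.]
135 32 [ 62.  74. -16.  12.]
145 54 [ 59.  74. -17.  13.]
155 56 [ 57.  72. -17.  13.]
165 70 [ 54.  69. -16.  13.]
[ 0.53227288 -0.10660564  0.25434175]
```

View pics/s2.png

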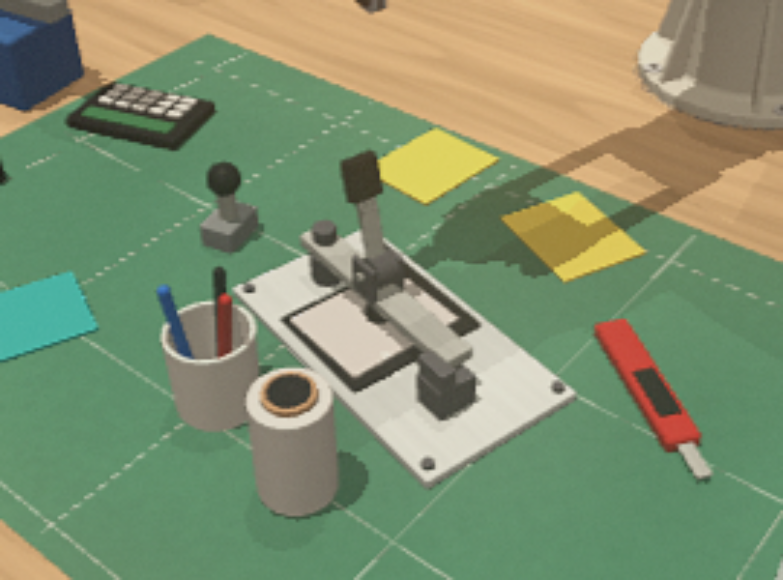

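The strap now lies across the plaque, against the stop on its rest (crop (445, 360)). The lever is still up, with its grip at (362, 178), and the bystanders are undisturbed. The fingers go behind the lever next.

Call:
jog_arm --increments '[[[0.8,0,0,0,0,0,-1],[1.7,0.1,0,0,0,0,-1],[2.5,0.1,0,0,0,0,-1],[2.5,0.1,-0.8,0,0,0,-1],[2.5,0.1,-1.8,0,0,0,-1],[2.5,0.1,-2.8,0,0,0,-1],[2.5,0.1,-3.6,0,0,0,-1],[2.5,0.1,-4.2,0,0,0,-1],[2.5,0.1,-4.2,0,0,0,-1]]]'

```text
clock: 6.58
tool_pos: [0.5925, -0.1003, 0.1455]
tcp_rot: [-2.463, -1.945, 0.004]
wrist_force: [-0.5, 0.5, 0.2]
finger_gap: 0.0002
gripper_force: 0.0
```

```bash
python3 - <<'E'
from h import *
t=r.get_state()["tool_pos"]*1e3; print(t)
hp=np.array([590.8,-125])+80*np.array([.235,.972])-2*np.array([.972,-.235]); yf=np.array([.235,.972])
for al in np.radians([-12,0,15,30,45,55,65,75,82,88,92]):
    y=84*np.sin(al)-6.5*np.cos(al)-11; z=70+84*np.cos(al)+6.5*np.sin(al)
    p=np.r_[hp+y*yf,z]; print(round(np.degrees(al)),np.round(y),np.round(p),np.round((p-t)/25,2))
E
```

```text
[ 592.50916856 -100.30583992  145.53837558]
-12 -35.0 [599. -81. 151.] [0.28 0.79 0.21]
0 -18.0 [604. -64. 154.] [0.44 1.46 0.34]
15 4.0 [609. -42. 153.] [0.65 2.31 0.29]
30 25.0 [614. -22. 146.] [0.84 3.13 0.02]
45 44.0 [618.  -4. 134.] [ 1.02  3.84 -0.46]
55 54.0 [620.   6. 124.] [ 1.11  4.24 -0.88]
65 62.0 [622.  14. 111.] [ 1.19  4.57 -1.37]
75 68.0 [624.  20.  98.] [ 1.25  4.8  -1.9 ]
82 71.0 [624.  23.  88.] [ 1.28  4.91 -2.3 ]
88 73.0 [625.  24.  79.] [ 1.29  4.97 -2.64]
92 73.0 [625.  24.  74.] [ 1.29  4.99 -2.88]
```

Call:
jog_arm --increments '[[[0.15,0.4,0.1,0,0,0,-1],[0.3,0.8,0.2,0,0,0,-1],[0.35,1.1,0.3,0,0,0,-1],[0.45,1.45,0.35,0,0,0,-1],[0.55,1.9,0.3,0,0,0,-1],[0.65,2.3,0.3,0,0,0,-1],[0.75,2.7,0.15,0,0,0,-1],[0.85,3.15,0,0,0,0,-1],[0.95,3.5,-0.2,0,0,0,-1],[1,3.85,-0.45,0,0,0,-1],[1,3.85,-0.45,0,0,0,-1]]]'

```text
clock: 7.5
tool_pos: [0.6188, -0.0035, 0.1359]
tcp_rot: [-2.464, -1.946, 0.001]
wrist_force: [-0.5, 0.3, 0.3]
finger_gap: -0.0004
gripper_force: 0.0
```

Call:
jog_arm --increments '[[[0.05,0.2,-0.2,0,0,0,-1],[0.05,0.4,-0.5,0,0,0,-1],[0.1,0.55,-0.75,0,0,0,-1],[0.15,0.7,-1,0,0,0,-1],[0.15,0.8,-1.25,0,0,0,-1],[0.2,0.95,-1.5,0,0,0,-1],[0.2,1,-1.7,0,0,0,-1],[0.2,1.05,-1.9,0,0,0,-1]]]'

```text
clock: 8.17
tool_pos: [0.6246, 0.021, 0.0895]
tcp_rot: [2.466, 1.946, 0.001]
wrist_force: [1.1, 1.4, 4.4]
finger_gap: 0.0
gripper_force: 1.7
```

```bash
python3 - <<'E'
from m import *
c=cam("scene"); f=c["frame"][130:330,150:420]; cv2.imwrite("pics/s3.png",cv2.resize(f,None,fx=2.9,fy=2.9)[:,:,::-1])
s=r.get_state();print(s["tool_pos"],s["wrist_force"])
E
```

```text
[0.62415443 0.02113033 0.08867209] [1.06530614 0.38811049 1.75982852]
```

View pics/s3.png

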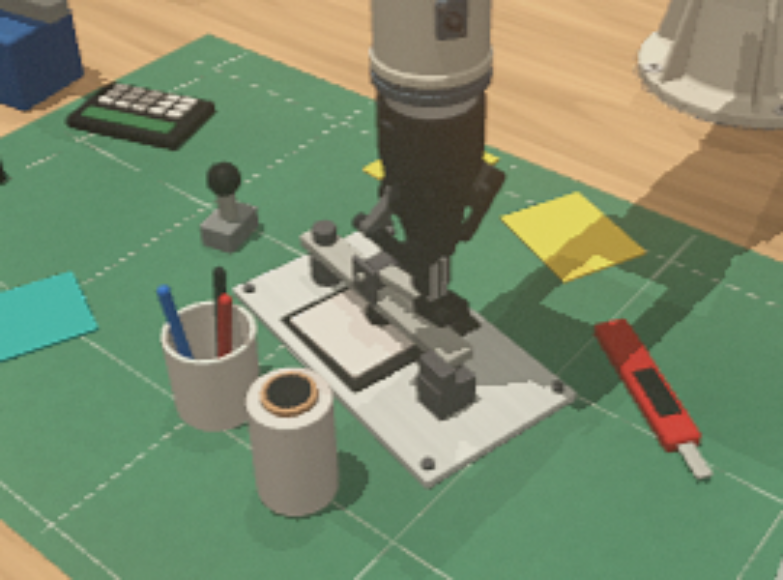

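The fingers are pressing the grip, at crop (450, 305), and it is nearly level. The strap is still at its stop. I'll press the rest of the way.

Call:
jog_arm --increments '[[[0,0,-0.2,0,0,0,-1],[0,0,-0.35,0,0,0,-1],[0,0,-0.45,0,0,0,-1],[0,0,-0.5,0,0,0,-1],[0,0,-0.55,0,0,0,-1],[0,0,-0.55,0,0,0,-1]]]'

```text
clock: 8.72
tool_pos: [0.6242, 0.0208, 0.0766]
tcp_rot: [-2.466, -1.946, -0.0]
wrist_force: [1.1, 2.4, 4.4]
finger_gap: 0.0
gripper_force: 2.1
```

Call:
jog_arm --increments '[[[0,0,-0.05,0,0,0,-1],[0,0,-0.1,0,0,0,-1],[0,0,-0.15,0,0,0,-1],[0,0,-0.15,0,0,0,-1]]]'

```text
clock: 9.05
tool_pos: [0.6252, 0.0207, 0.0758]
tcp_rot: [2.465, 1.945, 0.003]
wrist_force: [-8.1, 1.7, 30.4]
finger_gap: 0.0004
gripper_force: 15.3
```

The lever is against its limit: 30 N at z = 76 mm, which is the top of the grip when level. I'll lift clear and check.

Call:
jog_arm --increments '[[[0,0,0.5,0,0,0,-1],[0,0,1.5,0,0,0,-1],[0,0,2.8,0,0,0,-1],[0,0,4.1,0,0,0,-1],[0,0,5.4,0,0,0,-1],[-1,-1,6.4,0,0,0,-1],[-2.2,-2,6.4,0,0,0,-1],[-3.4,-3,6.4,0,0,0,-1],[-4.4,-4,6.4,0,0,0,-1],[-5,-5,6.4,0,0,0,-1],[-5,-5,6.4,0,0,0,-1]]]'

```text
clock: 9.97
tool_pos: [0.4954, -0.1075, 0.2322]
tcp_rot: [-2.468, -1.943, 0.005]
wrist_force: [-1.0, 0.0, -0.1]
finger_gap: 0.0001
gripper_force: 0.0
```

```bash
python3 - <<'E'
from m import *
c=cam("scene"); f=c["frame"][130:330,150:420]; cv2.imwrite("pics/s4.png",cv2.resize(f,None,fx=2.9,fy=2.9)[:,:,::-1])
q=cloud(c).reshape(-1,3)*1e3; d=q[:,:2]-[590.8,-125]; a=d@[.235,.972]; b=d@[.972,-.235]
for lo in range(100,190,10):
    k=(a>lo)&(a<lo+10)&(abs(b+2)<9)&(q[:,2]>45)&(q[:,2]<150); print(lo,k.sum(),np.round(np.median(q[k,2]),1) if k.sum() else "")
print(r.get_state()["tool_pos"])
E
```

```text
100 42 74.0
110 41 73.3
120 36 73.3
130 34 75.0
140 26 77.0
150 28 77.9
160 34 77.4
170 53 75.5
180 50 53.7
[ 0.49713067 -0.10618085  0.2324047 ]
```

View pics/s4.png

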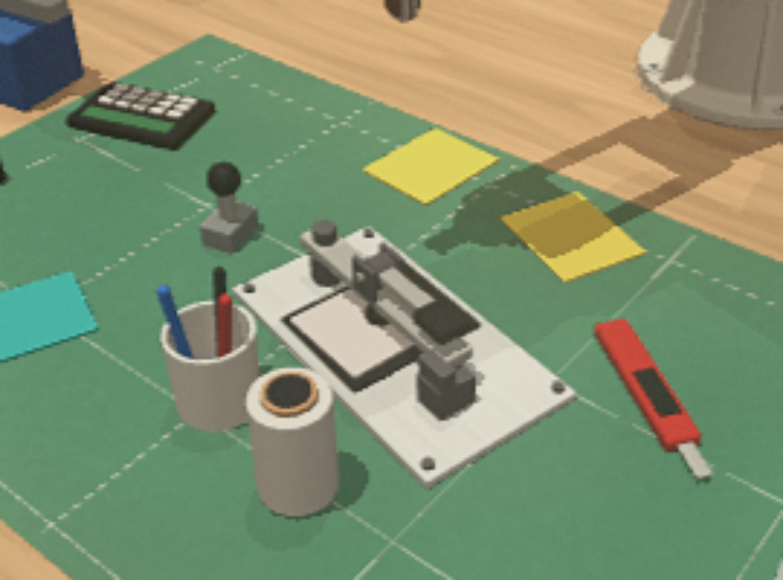

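The lever lies level along the strap (grip at crop (447, 320), top about 76–77 mm). The strap is at its stop, and the plaque and bystanders are in place. Handing in.

```bash
python3 -c "
from workcell import r
print(r.hand_in())"
```

```text
the job is handed in; nothing more can be done
None
```

I pushed the strap over to its stop, then pushed the lever down level, so the plaque is clamped. The final view showed the plaque and bystanders in place. The job is handed in, but no verdict came back and I didn't measure the foot's force on the plaque.

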